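Clamp a breaker row in the wiring jig

TASK

A row of four breakers lies ready in the wiring jig. Push the yellow clamp strap round with the back of a finger until it stops square over the row, and only then push the red cam lever on it fully down, so that the row is clamped. Pick nothing up, do not shift the breakers, leave the things around the jig where they are, and finish clear of everything.

Things in the scene. Friction and masses are not known exactly. Their poses are not given: they have to be found in the camera images.
- jig: Fixed jig: plywood plate 170 x 270 x 15 mm on the bench; place and yaw vary. Origin: centre of its underside; y along the row. Black pivot post (diameter 24) at (0,-85) mm, rest post (diameter 12, top 99.5) at (0,75), stop pin (diameter 11, top 115) at (18.5,80), beyond the strap's home. The row lies in the middle between black fences (top 35).
- strap (a joint): Angle of the yellow strap about its upright pivot. 0 = home: square over the row, along the jig's +y, at its stop. Positive = open, counter-clockwise from above, pointing along (-sin a, cos a) in the jig's frame; starts 0.6 to 1.15, limit 1.4. Stiff (0.22 N m), stays where left. To close, push clockwise on the long edge on its open (-x) side.
- pivot (a point): Point on the strap's pivot axis at half the strap's thickness, 103 mm above the bench; fixed to the jig, axes as the jig's.
- strap_end (a point): Point in the middle of the strap's width and thickness, 150 mm from the pivot axis, a good place to push; moves with the strap, y axis outward along it. The strap is a flat bar 25 mm wide, 6 mm thick, underside 100 mm and top 106 mm above the bench, reaching 170 mm from the pivot axis.
- lever (a joint): Red cam lever on the strap. Level hinge across the strap, 85 mm from the pivot axis, 122 mm above the bench, between steel cheeks (top 128). It leans towards the strap's pivot: 0 = up, 65 degrees above level; grows as it is pushed down towards the pivot; 1.05 = fully down, 5 degrees above level (limit). Starts 0 to 0.3. Stiff (0.28 to 0.4 N m), stays where left.
- lever_tip (a point): End of the red lever, 95 mm from the lever's hinge, in the middle of its 22 mm width and 11 mm thickness; the red part begins 30 mm from the hinge. Moves with the lever.
- pad: Black rubber pad 16 x 58 x 10 mm under the strap, 85 mm from the pivot axis. Its underside is 2 to 4 mm above the breakers while the lever is up; the lever drives it down and a spring then presses it on them with about 9 N. Origin: in the middle of the strap at half its thickness (lever up).
- row: Loose row of four white breakers lying in the jig, 85 (jig x) x 72 (jig y) x 62 mm, blue toggles up to 67 mm; 0.45 kg. Origin: centre of its underside, 22 mm above the bench, so its top is at 84 mm (toggles 89 mm, on its +x half). Not to be shifted or lifted.
- spare_mid (a point): Bystander: centre (half-way up, 31 mm) of a loose grey breaker 85 x 18 x 62 mm standing on the bench by the jig.
- jar_mid (a point): Bystander: centre (32 mm up) of a clear jar with a green lid, diameter 48, 65 mm high.
- terminal_mid (a point): Bystander: centre (18 mm up) of a green terminal block 70 x 30 x 36 mm.

How it is judged:
By the outcome, as a careful person would: the job done as asked, in the order asked, and still so for the second after the job is handed in, with the robot touching nothing.
It also fails if it takes over 48 s, if anything falls off the work surface, if the arm or the gripper's body presses on something with over 40 N, if the wrist force passes 120 N, or if a joint passes its speed limit or range.

ROBOT

A 6-joint arm with a two-finger parallel gripper is mounted at the origin on the work surface. World frame = base frame: x ahead of the robot, y to its left, z up, the work surface at z = 0. Lengths are in m, angles in rad, forces in N, time in s.
With the tool pointing down it reaches from about 0.375 to 0.9 m from the base axis. Payload 3.1 kg.
Tool frame: the origin (TCP) lies on the centre line of the jaws, within the pads' length; the fingertips stand robot.nose_length ahead of it and the grasp point (between the pads) lies 6 mm ahead of it (robot.nose_length is the distance from the TCP to the fingertips, in m); z points along the fingers, y is the line along which they close (so a half turn about z gives the same grasp; the last joint's range is limited). The gripper opens to 87 mm and grips with 3 to 60 N. Pads are 19 mm wide; open, the fingers measure 117 mm over their backs; the gripper's body (75 mm by 190 mm) begins 51 mm behind the grasp point.
Start: joints at [-1.331, 0.527, 1.433, -0, 1.181, -0.178], TCP at [0.254, -0.571, 0.248] pointing down, gripper open.
Joint ranges: [-3.08, 3.08], [-0.75, 2.2], [0.22, 2.44], [-1.43, 4.57], [0, 2.65], [-2.85, 2.85]. Speed limits (rad/s): [2.79, 2.79, 3.14, 3.14, 3.14, 3.14].

INTERFACE

Orientations are given as a unit quaternion [x, y, z, w].
In Python, from rig import robot gives the robot as it stands.
- The arm moves only by the shell command python3 -m crank 'ROWS' [FORCE]. ROWS is JSON, one flat list of numbers, 7 for each row, row after row: the shift along the tool's x, y, z in mm, then the turn, a rotation vector about the tool's x, y, z in degrees, then the closure in counts, from 0 (fully open) to 255 (shut). In form: [x, y, z, ax, ay, az, fingers, x, y, z, ax, ay, az, fingers, ...]. A call has exactly 5 rows; each row is the pose to reach, as a shift and turn from the pose commanded when the call began, along the tool's axes at that moment; what a row does not reach only later rows make up. A row lasts 1/12 s, in which the tool goes at most 41.7 mm and 7.16 degrees, less where a joint would pass 70% of its speed; a pose out of reach is approached as far as the arm can. A call with a gripper value outside its range is refused whole. The fingers move at their own pace and stop on an object; FORCE is the grip in N (left out, the last holds). Time passes only in rows, so rows that repeat a pose let the fingers close, or fill a call up. It gives the time, the measured TCP pose, the force, the opening and the grip force at its end, in the units of the state.
- robot.get_obs(): the state, without advancing time (a new reading comes with each control period).
- robot.camera(name): name is "side" or "top" or "wrist"; returns a dict with "pixels" (384x512x3 uint8, red, green, blue), "intrinsics" (3x3 intrinsics, pixels), "extrinsics" (4x4, takes a point from camera to world coordinates); the wrist camera has in their place "mount" (4x4, takes a point from camera to tool coordinates, whose origin is the TCP and whose axes are the flange's). Camera axes: x right, y down, z forward; pixel columns grow to the right and rows downward; lengths in m; the calibration is good to about 2 mm. A picture is of the moment at which its call begins: read the wrist's pose just before it. There is no depth.
- robot.hand_in(): hands the job in; it is judged then, once.
The state is a dict: "time": time; "q": joint angles; "joint_velocities": joint speeds; "joint_torque": joint torques, N m; "position": TCP position; "tool_rot": TCP orientation; "ft_force": force on the tool from outside, world axes, zero at the start; "moment": the same for the moment, N m; "grip_width": finger opening in m; "grip_force": force on a finger pad.
Only numpy, scipy, OpenCV 4.12 (cv2) and the standard library are available. Lean on these libraries where they do the work, as an engineer would, in place of code of your own. Each camera call takes 0.05 s, during which the arm holds its last target. There are 200 camera calls.

## Working session

There is one attempt and no reset: what is moved stays moved. The work goes in short steps, Python scripts to look and compute and a shell command to move; the robot and the scene stay as the last step left them, time stands still between calls to the robot, and variables do not carry over. Pictures are saved under pics/ and viewed, at most 10 in all, crops included, and the job is handed in when it is done.

```bash
ls; mkdir -p pics; python3 - <<'E'
from rig import robot
import cv2,numpy as np
print(robot.nose_length); o=robot.get_obs(); print(o)
for n in("top","side"):
    c=robot.camera(n); cv2.imwrite(f"pics/{n}0.png",cv2.resize(c["pixels"][:,:,::-1],(800,600),interpolation=cv2.INTER_CUBIC))
    print(c["intrinsics"],c["extrinsics"]); np.savez(f"{n}.npz",K=c["intrinsics"],T=c["extrinsics"])
E
```

```text
pics
0.025
{'time': 0.0, 'q': array([-1.33148148e+00,  5.28478231e-01,  1.43388279e+00, -1.04784868e-05,
        1.18139645e+00, -1.78481191e-01]), 'joint_velocities': array([-0.00254992,  0.00229708,  0.0004216 ,  0.00011143, -0.00030915,
        0.0009303 ]), 'joint_torque': array([-1.89152120e-04, -4.40044320e+01, -1.76590133e+01,  6.33050082e-02,
        5.81241434e-02, -1.53144997e-04]), 'position': array([ 0.25346544, -0.57056292,  0.24657037]), 'tool_rot': array([ 9.78259053e-01,  2.07383830e-01, -3.77609740e-05, -1.08176042e-03]), 'ft_force': array([-0.11225392,  0.02188738,  0.10833753]), 'moment': array([0.02653717, 0.05762361, 0.05490824]), 'grip_force': 0.0, 'grip_width': 0.08694391946282898}
[[500.04028717   0.         252.53024618]
 [  0.         500.04028717 192.97889333]
 [  0.           0.           1.        ]] [[ 0.03607333 -0.97304934  0.22775796  0.4700103 ]
 [-0.99933599 -0.03395428  0.0132166   0.04466855]
 [-0.00512704 -0.22808349 -0.97362808  1.07415517]
 [ 0.          0.          0.          1.        ]]
[[387.65473291   0.         258.60885835]
 [  0.         387.65473291 190.04644463]
 [  0.           0.           1.        ]] [[ 9.85888753e-01 -1.32784193e-01  1.01939813e-01  6.01482866e-01]
 [-1.67399768e-01 -7.85015174e-01  5.96429790e-01 -4.61838904e-01]
 [ 8.27851516e-04 -6.05078122e-01 -7.96165674e-01  7.85592759e-01]
 [ 0.00000000e+00  0.00000000e+00  0.00000000e+00  1.00000000e+00]]
```

View pics/top0.png

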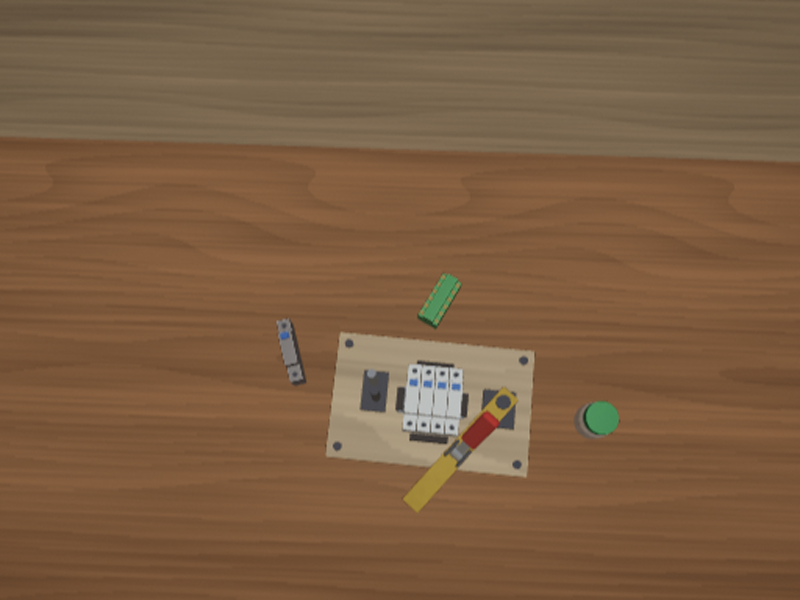

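View pics/side0.png

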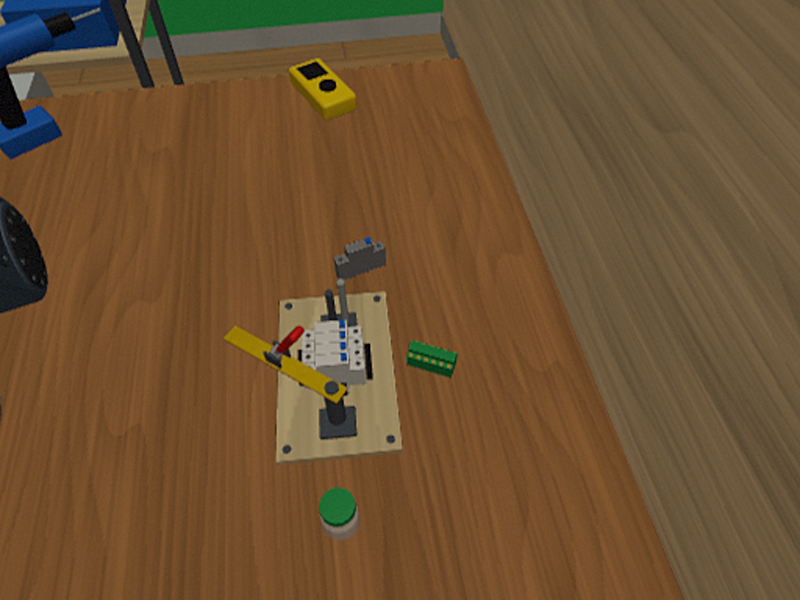

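The top view shows the jig with corners at (341,333), (534,351), (527,477) and (327,456). The strap pivot is at (503,402) and the strap end at about (411,505). The lever's red part runs from (467,443) to (490,420). The jar is at (600,418), the spare at (290,350) and the terminal at (440,300). The side view agrees with this: the strap is open towards the robot.

```bash
cat > h.py <<'E'
import numpy as np
def px(n,u,v,z):
    d=np.load(f"{n}.npz");K,T=d["K"],d["T"]
    r=T[:3,:3]@np.linalg.solve(K,[u/1.5625,v/1.5625,1]); return T[:3,3]+r*(z-T[2,3])/r[2]
E
python3 - <<'E'
from h import *
P=[px("top",*p,.015) for p in [(341,333),(534,351),(527,477),(327,456)]]
c=np.mean(P,0); ya=(P[0]+P[3]-P[1]-P[2])[:2]; yaw=np.arctan2(-ya[0],ya[1])
R=lambda a:np.array([[np.cos(a),-np.sin(a)],[np.sin(a),np.cos(a)]])
print("corners",np.round(P,3),"c",c,"yaw",yaw)
pv=c[:2]+R(yaw)@[0,-.085]; print("pivot from plate",pv,"top",px("top",503,402,.106),"side",px("side",333,387,.106))
e=px("top",411,505,.106);print("end170 top",e,"side",px("side",232,334,.106))
for p in (px("top",503,402,.106),):
    d=e[:2]-p[:2];print(np.hypot(*d),"a",np.arctan2(-d[0],d[1])-yaw)
for n,u,v,z in[("jar",600,418,.065),("spare",290,350,.062),("term",440,298,.036)]:print(n,px("top",u,v,z))
E
```

```text
corners [[ 0.671  0.131  0.015]
 [ 0.655 -0.134  0.015]
 [ 0.486 -0.124  0.015]
 [ 0.504  0.141  0.015]] c [0.57872084 0.00343732 0.015     ] yaw -0.0629410880223238
pivot from plate [ 0.57337438 -0.08139437] top [ 0.5738392 -0.0805635  0.106    ] side [ 0.57580174 -0.07890574  0.106     ]
end170 top [0.44668896 0.02908479 0.106     ] side [0.44959725 0.02413037 0.106     ]
0.1678985695524718 a 0.9221158642252892
jar [ 0.56221626 -0.20996525  0.065     ]
spare [0.63670232 0.19321803 0.062     ]
term [ 0.71997399 -0.00305781  0.036     ]
```

```bash
cat >> h.py <<'E'
PV=np.array([.5737,-.081]);YAW=-.063
from scipy.spatial.transform import Rotation as Ro
def goal(a,r,off,tipz,base=None):
    """TCP r along strap at angle a, off mm to open side; tool x outward. mm in"""
    from rig import robot
    o=robot.get_obs(); h=YAW+a+np.pi/2; u=np.array([np.cos(h),np.sin(h)]); n=np.array([-u[1],u[0]])
    p=np.r_[PV+u*r/1e3+n*off/1e3,tipz/1e3+.025]
    R0=Ro.from_quat(o["tool_rot"]); R1=Ro.from_matrix(np.c_[[*u,0],[u[1],-u[0],0],[0,0,-1]])
    print(a,r,off,tipz,"->",np.round(R0.inv().apply(p-o["position"])*1e3,1),np.round((R0.inv()*R1).as_rotvec(degrees=True),1))
def where():
    from rig import robot
    o=robot.get_obs(); d=o["position"][:2]-PV; h=YAW+np.pi/2; u=np.array([np.cos(h),np.sin(h)])
    print("t",o["time"],"jig y-from-pivot",d@u*1e3,"off",d@[-u[1],u[0]]*1e3,"tip",o["position"][2]*1e3-25,"F",np.round(o["ft_force"],1),"q",np.round(o["q"],2))
E
python3 -c "
from h import *
goal(.92,150,52,220)"
```

```text
0.92 150 52 220 -> [ 380.5 -431.2    2.6] [-1.000e-01 -1.000e-01 -1.152e+02]
```

```bash
python3 -m crank '[60,-70,0,0,0,-20,255, 120,-140,0,0,0,-40,255, 380,-431,0,0,0,-115,255, 380,-431,0,0,0,-115,255, 380,-431,0,0,0,-115,255]'; python3 -c "
from h import *
goal(.92,150,52,220);where()"
```

```text
time: 0.52
position: [0.3153, -0.3701, 0.2472]
tool_rot: [0.866, 0.5, 0.0, -0.0]
ft_force: [1.6, 0.4, 0.9]
grip_width: 0.0613
grip_force: 0.0
0.92 150 52 220 -> [357.  -77.6   2.5] [ -0.   -0.1 -79.1]
t 0.5167 jig y-from-pivot -304.8111927384834 off 239.72889218270328 tip 222.1632867766004 F [1.6 0.4 0.9] q [-1.1   0.34  1.77  0.    1.03 -0.57]
```

```bash
python3 -m crank '[357,-78,0,0,0,-79,255, 357,-78,0,0,0,-79,255, 357,-78,0,0,0,-79,255, 357,-78,0,0,0,-79,255, 357,-78,0,0,0,-79,255]'; python3 -c "
from h import *
goal(.92,150,52,220);where()"
```

```text
time: 0.93
position: [0.3794, -0.172, 0.2474]
tool_rot: [0.67, 0.742, 0.0, -0.0]
ft_force: [1.3, 0.1, -0.4]
grip_width: 0.0282
grip_force: 0.0
0.92 150 52 220 -> [144.3  62.    2.5] [ -0.   -0.  -43.2]
t 0.9333 jig y-from-pivot -103.02505989434823 off 188.22219716918147 tip 222.44750102534906 F [ 1.3  0.1 -0.4] q [-0.7   0.25  1.93  0.    0.97 -0.8 ]
```

```bash
python3 -m crank '[144,62,0,0,0,-43,255, 144,62,0,0,0,-43,255, 144,62,0,0,0,-43,255, 144,62,0,0,0,-43,255, 144,62,0,0,0,-43,255]'; python3 -c "
from h import *
goal(.92,150,52,220);goal(.92,150,52,92);where()
from rig import robot
import cv2
c=robot.camera('side')['pixels'][120:300,80:320,::-1]; cv2.imwrite('pics/s1.png',cv2.resize(c,(800,600),interpolation=cv2.INTER_CUBIC))"
```

```text
time: 1.35
position: [0.4275, -0.0196, 0.2475]
tool_rot: [0.406, 0.914, 0.001, -0.0]
ft_force: [-0.6, 0.6, -0.2]
grip_width: 0.0015
grip_force: 0.0
0.92 150 52 220 -> [-1.  -2.6  2.5] [ 0.1 -0.1 -7. ]
0.92 150 52 92 -> [ -1.3  -2.8 130.5] [ 0.1 -0.1 -7. ]
t 1.35 jig y-from-pivot 52.090889454795885 off 149.7673056629662 tip 222.4668538051762 F [-0.6  0.6 -0.2] q [-0.31  0.26  1.9   0.    0.98 -1.05]
```

View pics/s1.png

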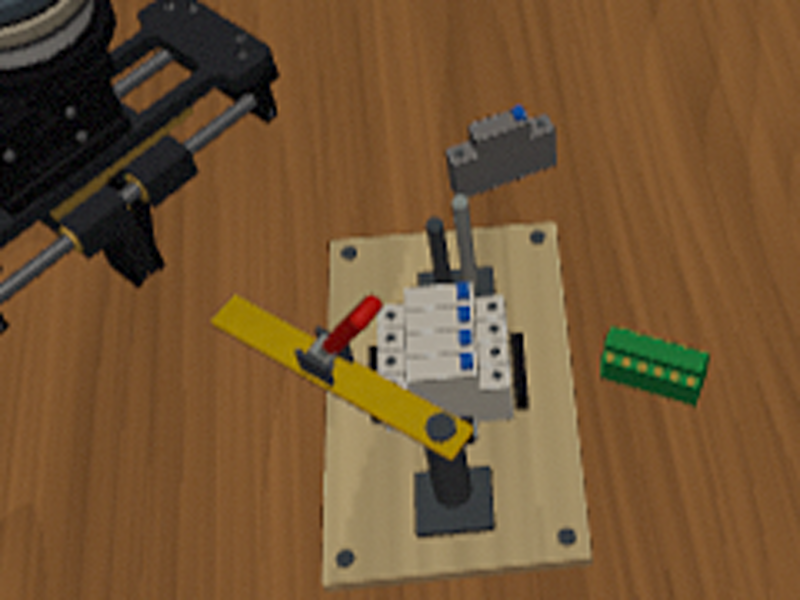

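The closed fingers, at (135,250) in the crop, hang on the open side of the strap near its end at (230,310). The red lever is upright at (355,322). Next I descend.

```bash
python3 -m crank '[-1,-3,40,0,0,-7,255, -1,-3,80,0,0,-7,255, -1,-3,115,0,0,-7,255, -1,-3,130,0,0,-7,255, -1,-3,130,0,0,-7,255]'; python3 -c "
from h import *
where()
for a,o in((.92,29),(.8,27),(.65,27),(.5,27),(.35,27),(.2,27),(.1,27)):goal(a,150,o,92)"
```

```text
time: 1.82
position: [0.4232, -0.0274, 0.1145]
tool_rot: [0.357, 0.934, -0.0, -0.004]
ft_force: [-0.1, -0.3, 0.9]
grip_width: 0.0006
grip_force: 0.0
t 1.8167 jig y-from-pivot 44.04259012958977 off 153.5690697598423 tip 89.54650676940736 F [-0.1 -0.3  0.9] q [-0.33  0.52  2.04 -0.    0.59 -1.17]
0.92 150 29 92 -> [ 1.6 29.  -2.5] [-0.2 -0.4 -0.9]
0.8 150 27 92 -> [ 4.1 49.1 -2.6] [-0.2 -0.4  5.9]
0.65 150 27 92 -> [ 4.1 71.9 -2.7] [-0.2 -0.4 14.5]
0.5 150 27 92 -> [ 0.7 94.5 -2.8] [-0.3 -0.4 23.1]
0.35 150 27 92 -> [ -6.1 116.3  -2.9] [-0.3 -0.4 31.7]
0.2 150 27 92 -> [-16.  136.9  -3. ] [-0.3 -0.3 40.3]
0.1 150 27 92 -> [-24.3 149.7  -3.1] [-0.4 -0.3 46. ]
```

```bash
python3 -m crank '[1,15,-2,0,0,-1,255, 2,27,-2,0,0,-1,255, 3,38,-2,0,0,2,255, 4,49,-2,0,0,6,255, 4,60,-2,0,0,10,255]'; python3 -c "
from h import *
where()
for a,o in((.65,27),(.55,27),(.45,27),(.35,27),(.25,27),(.15,27)):goal(a,150,o,92)"
```

```text
time: 2.23
position: [0.4627, 0.0197, 0.1206]
tool_rot: [0.438, 0.899, -0.0, 0.0]
ft_force: [-1.2, -1.3, -2.1]
grip_width: 0.0001
grip_force: 0.8
t 2.2333 jig y-from-pivot 93.55548227333364 off 117.11573668272719 tip 95.64199877925053 F [-1.2 -1.3 -2.1] q [-0.2   0.53  1.95 -0.    0.66 -0.86]
0.65 150 27 92 -> [3.9 9.9 3.6] [-0.   0.   4.4]
0.55 150 27 92 -> [ 4.7 25.2  3.6] [-0.   0.  10.1]
0.45 150 27 92 -> [ 3.9 40.4  3.6] [-0.   0.  15.9]
0.35 150 27 92 -> [ 1.7 55.4  3.6] [-0.   0.  21.6]
0.25 150 27 92 -> [-2.1 70.2  3.6] [-0.   0.  27.3]
0.15 150 27 92 -> [-7.3 84.5  3.6] [-0.   0.  33.1]
```

```bash
python3 -m crank '[4,10,2,0,0,4,255, 5,22,2,0,0,9,255, 4,34,2,0,0,13,255, 3,46,2,0,0,18,255, 1,57,2,0,0,22,255]'; python3 -c "
from h import *
where()
for a,o in((.35,27),(.25,27),(.15,27),(.1,27),(.05,27),(0,27)):goal(a,150,o,92)"
```

```text
time: 2.65
position: [0.5061, 0.0563, 0.1187]
tool_rot: [0.602, 0.799, -0.0, -0.001]
ft_force: [-2.0, -0.7, -0.2]
grip_width: 0.0002
grip_force: 0.8
t 2.65 jig y-from-pivot 132.7609857334347 off 76.09940872198955 tip 93.6674236022712 F [-2.  -0.7 -0.2] q [-0.11  0.58  1.83 -0.    0.73 -0.39]
0.35 150 27 92 -> [-0.8 -1.   1.7] [-0.1 -0.  -0.4]
0.25 150 27 92 -> [ 1.2 14.1  1.6] [-0.1 -0.   5.3]
0.15 150 27 92 -> [ 1.8 29.3  1.6] [-0.1 -0.  11. ]
0.1 150 27 92 -> [ 1.5 36.9  1.6] [-0.1 -0.  13.9]
0.05 150 27 92 -> [ 0.8 44.5  1.6] [-0.1 -0.  16.8]
0 150 27 92 -> [-0.2 52.   1.6] [-0.1 -0.  19.6]
```

```bash
python3 -m crank '[1,10,2,0,0,4,255, 1,20,2,0,0,8,255, 2,28,2,0,0,11,255, 2,34,2,0,0,13,255, 1,39,2,0,0,15,255]'; python3 -c "
from h import *
where()
for a,o in((.05,27),(0,27),(0,23)):goal(a,150,o,92)"
```

```text
time: 3.07
position: [0.5437, 0.068, 0.1167]
tool_rot: [0.7, 0.714, -0.0, -0.0]
ft_force: [-1.7, 1.1, 0.3]
grip_width: 0.0007
grip_force: 0.8
t 3.0667 jig y-from-pivot 146.7837621668493 off 39.36588243497873 tip 91.71971974676458 F [-1.7  1.1  0.3] q [-0.08  0.62  1.74  0.    0.79 -0.1 ]
0.05 150 27 92 -> [ 1.3  5.  -0.3] [-0.  -0.   1.9]
0 150 27 92 -> [ 2.2 12.6 -0.3] [-0.  -0.   4.7]
0 150 23 92 -> [ 1.9 16.6 -0.3] [-0.  -0.   4.7]
```

```bash
python3 -m crank '[1,3,0,0,0,2,255, 1,6,0,0,0,4,255, 2,8,0,0,0,5,255, 2,10,0,0,0,5,255, 2,11,0,0,0,5,255]'; python3 -c "
from h import *
where()
for a,o in((0,27),(0,23)):goal(a,150,o,92)"
```

```text
time: 3.48
position: [0.5549, 0.0701, 0.1163]
tool_rot: [0.729, 0.684, 0.0, 0.0]
ft_force: [-2.0, -1.1, 1.4]
grip_width: 0.0003
grip_force: 0.7
t 3.4833 jig y-from-pivot 149.63730634737703 off 28.25486305894298 tip 91.34294752957913 F [-2.  -1.1  1.4] q [-0.07  0.63  1.71 -0.    0.8  -0.01]
0 150 27 92 -> [ 0.4  1.3 -0.7] [ 0.  0. -0.]
0 150 23 92 -> [ 0.4  5.3 -0.7] [ 0.  0. -0.]
```

Almost home; I creep until the force rises.

```bash
python3 -m crank '[0,1,0,0,0,0,255, 0,1.5,0,0,0,0,255, 0,2,0,0,0,0,255, 0,2.5,0,0,0,0,255, 0,3,0,0,0,0,255]'; python3 -c "
from h import *
where()"
```

```text
time: 3.9
position: [0.5575, 0.0703, 0.1155]
tool_rot: [0.729, 0.684, -0.0, -0.0]
ft_force: [-0.9, 0.5, 1.7]
grip_width: 0.0007
grip_force: 0.7
t 3.9 jig y-from-pivot 149.99332907009867 off 25.680849613504527 tip 90.51491638627759 F [-0.9  0.5  1.7] q [-0.07  0.63  1.7   0.    0.81 -0.01]
```

```bash
python3 -m crank '[0,1,0,0,0,0,255, 0,2,0,0,0,0,255, 0,3,0,0,0,0,255, 0,3,0,0,0,0,255, 0,3,0,0,0,0,255]'; python3 -c "
from h import *
where()"
```

```text
time: 4.32
position: [0.5609, 0.0701, 0.1155]
tool_rot: [0.729, 0.684, 0.0, 0.0]
ft_force: [-0.8, 0.8, -0.2]
grip_width: 0.0006
grip_force: 0.4
t 4.3167 jig y-from-pivot 150.0212250065838 off 22.33020619941067 tip 90.46713844070082 F [-0.8  0.8 -0.2] q [-0.07  0.63  1.7   0.    0.81 -0.01]
```

```bash
python3 -m crank '[0,1,0,0,0,0,255, 0,2,0,0,0,0,255, 0,3,0,0,0,0,255, 0,4,0,0,0,0,255, 0,4,0,0,0,0,255]'; python3 -c "
from h import *
where()
from rig import robot
import cv2
a=robot.camera('side')['pixels'][150:300,130:290,::-1];b=robot.camera('top')['pixels'][200:320,200:360,::-1]
r=lambda i:cv2.resize(i,(400,600*0+int(i.shape[0]*2.5)),interpolation=cv2.INTER_CUBIC)
a=r(a);b=r(b);b=np.vstack([b,np.zeros((a.shape[0]-b.shape[0],400,3),np.uint8)]);cv2.imwrite('pics/s2.png',np.hstack([a,b]))"
```

```text
time: 4.73
position: [0.5618, 0.0701, 0.1154]
tool_rot: [0.729, 0.684, -0.002, -0.002]
ft_force: [-6.6, 1.1, 4.7]
grip_width: 0.0005
grip_force: 3.3
t 4.7333 jig y-from-pivot 150.07935381846735 off 21.41201682147496 tip 90.39763286088676 F [-6.6  1.1  4.7] q [-0.07  0.64  1.69 -0.    0.82 -0.01]
```

View pics/s2.png

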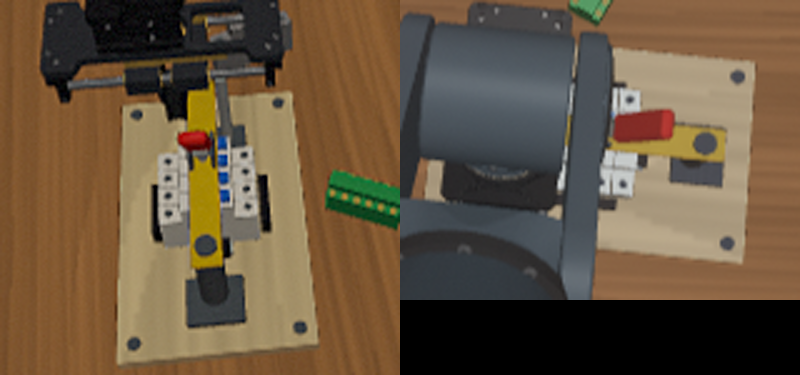

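The wrist force rose to 6.6 N and the finger stopped, so the strap is at its stop. In the picture it lies square over the row. I back off, rise, and look at the lever.

```bash
python3 -m crank '[0,-10,0,0,0,0,255, 0,-30,0,0,0,0,255, 0,-40,-30,0,0,0,255, 0,-40,-70,0,0,0,255, 0,-40,-110,0,0,0,255]'; python3 -m crank '[0,0,-40,0,0,0,255, 0,-40,-40,0,0,0,255, 0,-80,-40,0,0,0,255, 0,-100,-40,0,0,0,255, 0,-100,-40,0,0,0,255]';python3 -c "
from h import *
where()
from rig import robot
import cv2
a=robot.camera('side')['pixels'][150:300,150:270,::-1];b=robot.camera('top')['pixels'][200:320,200:360,::-1]
cv2.imwrite('pics/s3a.png',cv2.resize(a,None,fx=4,fy=4,interpolation=cv2.INTER_CUBIC));cv2.imwrite('pics/s3b.png',cv2.resize(b,None,fx=5,fy=5,interpolation=cv2.INTER_CUBIC))"
```

```text
time: 5.25
position: [0.5241, 0.0721, 0.226]
tool_rot: [0.729, 0.684, -0.001, -0.0]
ft_force: [2.4, -0.4, -0.7]
grip_width: 0.0003
grip_force: 0.0
time: 5.67
position: [0.4202, 0.0792, 0.2657]
tool_rot: [0.729, 0.685, -0.001, -0.001]
ft_force: [0.4, -0.2, -0.6]
grip_width: 0.0002
grip_force: 0.0
t 5.6667 jig y-from-pivot 150.17842788335503 off 163.2906845292125 tip 240.73722889194164 F [ 0.4 -0.2 -0.6] q [-0.08  0.24  1.88 -0.    1.03 -0.01]
```

View pics/s3a.png

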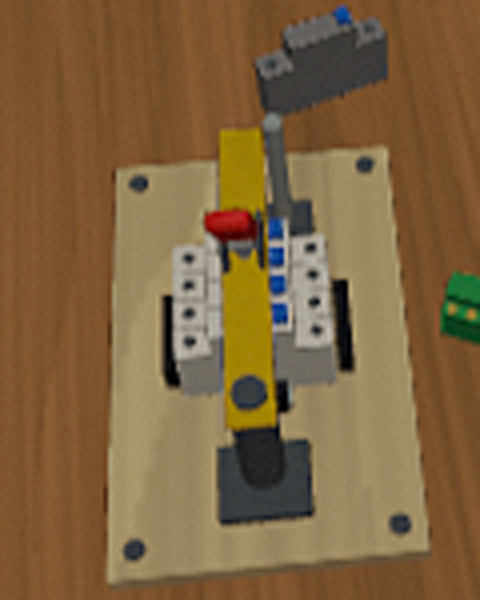

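View pics/s3b.png

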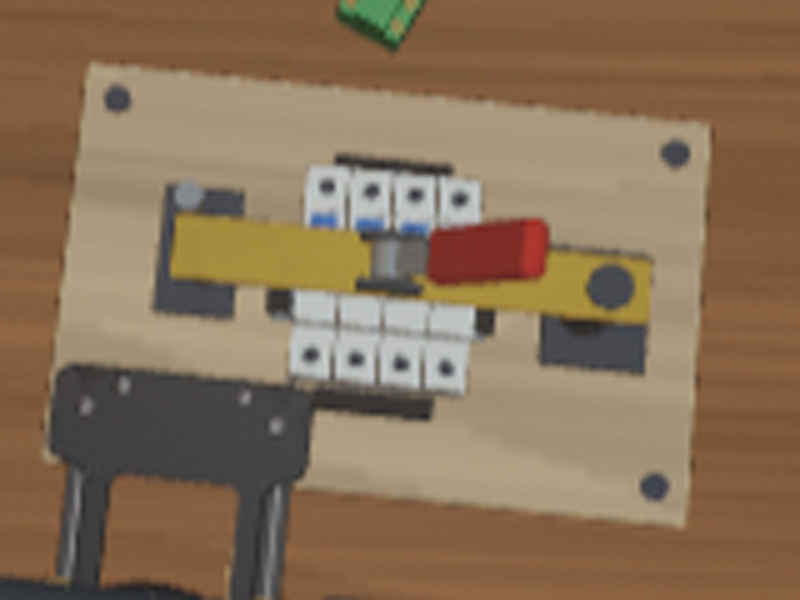

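Both crops show the strap square against its stop pin. In the top crop the strap end is at (172,246) and the pivot at (610,287). The cheeks are centred at (390,263), and the lever tip is still up, with its end face centred near (538,249).

```bash
python3 -c "
from h import *
f=lambda u,v,z:px('top',(200+u/5)*1.5625,(200+v/5)*1.5625,z)
h=YAW+np.pi/2;u=np.array([np.cos(h),np.sin(h)]);n=np.array([-u[1],u[0]])
for nm,a in(('end',(172,246,.106)),('piv',(610,287,.107)),('cheek',(390,263,.128)),('tip',(538,249,.205)),('tip19',(538,249,.19)),('redstart',(430,257,.150))):
  d=(f(*a)[:2]-PV)*1e3;print(nm,d@u,d@n)
g=lambda u,v,z:px('side',(150+u/4)*1.5625,(150+v/4)*1.5625,z)
for nm,a in(('end',(240,131,.106)),('piv',(249,393,.107)),('tip',(230,222,.205)),('tip19',(230,222,.19))):
  d=(g(*a)[:2]-PV)*1e3;print(nm,d@u,d@n)
goal(0,110,0,220)"
```

```text
end 170.1640762554002 0.9815869089315984
piv 0.39789250338552634 0.21871166059460376
cheek 86.28403053928601 1.781249253577959
tip 38.180354229654085 0.7997165141980638
tip19 36.78743683834704 -1.1089673720545485
redstart 72.5348057785637 0.6709159081692283
end 166.92405346849128 -0.6646886844136716
piv 0.5701957151000694 -0.28810704864112263
tip 34.92083548792458 -1.9976664659672894
tip19 45.59755454392757 -0.71345138337557
0 110 0 220 -> [-39.8 157.5  22. ] [ 0.2  0.  -0. ]
```

```bash
python3 -m crank '[-10,40,0,0,0,0,255, -20,80,0,0,0,0,255, -30,120,0,0,0,0,255, -40,157,20,0,0,0,255, -40,157,50,0,0,0,255]'; python3 -c "
from h import *
where()
goal(0,75,0,187)
for t in (62,52,42,35): 
  a=np.radians(t);goal(0,94.5-72*np.cos(a)+5.5*np.sin(a),0,122+72*np.sin(a)+5.5*np.cos(a))"
```

```text
time: 6.18
position: [0.5925, 0.0247, 0.2184]
tool_rot: [0.73, 0.683, 0.007, 0.009]
ft_force: [1.4, -0.2, -0.5]
grip_width: 0.0008
grip_force: 0.0
t 6.1833 jig y-from-pivot 106.70081408536768 off -12.099185203207915 tip 193.43862903605248 F [ 1.4 -0.2 -0.5] q [-0.15  0.51  1.56 -0.    1.05 -0.08]
0 75 0 187 -> [-31.7 -12.2   6.3] [ 1.3  0.2 -0.2]
0 65.55425924013996 0 188.15432028116513 -> [-41.2 -12.1   5.1] [ 1.3  0.2 -0.2]
0 54.506432921389575 0 182.1229123739751 -> [-52.2 -12.2  11.2] [ 1.3  0.2 -0.2]
0 44.67379090060134 0 174.26470019796346 -> [-62.  -12.4  19.1] [ 1.3  0.2 -0.2]
0 38.67572321112334 0 167.80283966086478 -> [-68.  -12.5  25.5] [ 1.3  0.2 -0.2]
```

```bash
python3 -m crank '[0,0,0,0,0,0,255, 0,0,0,0,0,0,255, 0,0,0,0,0,0,255, 0,0,0,0,0,0,255, 0,0,0,0,0,0,255]'; python3 -c "
from h import *
where()
goal(0,75,0,187)
for t in (62,52,42,35): 
  a=np.radians(t);goal(0,94.5-72*np.cos(a)+5.5*np.sin(a),0,122+72*np.sin(a)+5.5*np.cos(a))"
```

```text
time: 6.6
position: [0.5796, 0.0291, 0.2173]
tool_rot: [0.729, 0.685, 0.001, 0.001]
ft_force: [-0.3, 0.5, -0.5]
grip_width: 0.0005
grip_force: 0.0
t 6.6 jig y-from-pivot 110.24205964490027 off 1.0525210735665091 tip 192.27682080510414 F [-0.3  0.5 -0.5] q [-0.14  0.5   1.58  0.    1.05 -0.08]
0 75 0 187 -> [-35.2   1.    5.3] [0.2 0.  0. ]
0 65.55425924013996 0 188.15432028116513 -> [-44.7   1.    4.1] [0.2 0.  0. ]
0 54.506432921389575 0 182.1229123739751 -> [-55.7   1.   10.2] [0.2 0.  0. ]
0 44.67379090060134 0 174.26470019796346 -> [-65.6   1.   18. ] [0.2 0.  0. ]
0 38.67572321112334 0 167.80283966086478 -> [-71.6   1.   24.5] [0.2 0.  0. ]
```

```bash
python3 -m crank '[-25,1,4,0,0,0,255, -37,1,4,0,0,0,255, -45,1,5,0,0,0,255, -53,1,9,0,0,0,255, -60,1,14,0,0,0,255]'; python3 -c "
from h import *
where()
for t in (50,42,35,28,21): 
  a=np.radians(t);goal(0,94.5-72*np.cos(a)+5.5*np.sin(a),0,122+72*np.sin(a)+5.5*np.cos(a))"
```

```text
time: 7.02
position: [0.5766, -0.031, 0.2024]
tool_rot: [0.729, 0.684, 0.001, 0.0]
ft_force: [0.2, 2.7, 2.5]
grip_width: 0.0003
grip_force: 2.0
t 7.0167 jig y-from-pivot 50.05470847690384 off 0.2503170263529373 tip 177.41433427791864 F [0.2 2.7 2.5] q [-0.25  0.52  1.6   0.    1.02 -0.18]
0 52.43253653972354 0 180.6905317578424 -> [ 2.4  0.3 -3.3] [ 0.1 -0.1 -0.1]
0 44.67379090060134 0 174.26470019796346 -> [-5.4  0.2  3.1] [ 0.1 -0.1 -0.1]
0 38.67572321112334 0 167.80283966086478 -> [-11.4   0.2   9.6] [ 0.1 -0.1 -0.1]
0 33.509866909479655 0 160.65816428130825 -> [-16.6   0.2  16.7] [ 0.1 -0.1 -0.1]
0 29.253233014700623 0 152.9371847129962 -> [-20.8   0.2  24.5] [ 0.1 -0.1 -0.1]
```

In contact, about 3.7 N along the expected direction.

```bash
python3 -m crank '[-5,0,3,0,0,0,255, -9,0,7,0,0,0,255, -13,0,12,0,0,0,255, -17,0,17,0,0,0,255, -20,0,23,0,0,0,255]'; python3 -c "
from h import *
where()
for t in (21,15,10,5,0): 
  a=np.radians(t);goal(0,94.5-72*np.cos(a)+5.5*np.sin(a),0,122+72*np.sin(a)+5.5*np.cos(a))"
```

```text
time: 7.43
position: [0.575, -0.0512, 0.1781]
tool_rot: [0.729, 0.684, 0.0, -0.0]
ft_force: [0.9, 3.5, 2.6]
grip_width: 0.001
grip_force: 2.0
t 7.4333 jig y-from-pivot 29.809096994719884 off 0.5936301949351396 tip 153.10365007157952 F [0.9 3.5 2.6] q [-0.28  0.55  1.62  0.    0.97 -0.22]
0 29.253233014700623 0 152.9371847129962 -> [-0.6  0.6  0.2] [-0. -0. -0.]
0 26.37684525525094 0 145.94756329197136 -> [-3.4  0.6  7.2] [-0. -0. -0.]
0 24.54890676028914 0 139.91911143358612 -> [-5.3  0.6 13.2] [-0. -0. -0.]
0 23.253338322506444 0 133.754284317336 -> [-6.6  0.6 19.3] [-0. -0. -0.]
0 22.5 0 127.5 -> [-7.3  0.6 25.6] [-0. -0. -0.]
```

```bash
python3 -m crank '[-2,0,4,0,0,0,255, -3,0,8,0,0,0,255, -5,0,12,0,0,0,255, -6,0,15,0,0,0,255, -6,0,18,0,0,0,255]'; python3 -c "
from h import *
where()"
```

```text
time: 7.85
position: [0.5745, -0.0576, 0.1604]
tool_rot: [0.729, 0.684, -0.0, 0.0]
ft_force: [-0.3, 0.2, 3.7]
grip_width: 0.0003
grip_force: 2.1
t 7.85 jig y-from-pivot 23.390172285281675 off 0.6784317424631744 tip 135.3510537367994 F [-0.3  0.2  3.7] q [-0.29  0.58  1.63 -0.    0.93 -0.23]
```

```bash
for i in 1; do python3 -m crank '[0,0,1,0,0,0,255, 0,0,2,0,0,0,255, 0,0,3,0,0,0,255, 0,0,4,0,0,0,255, 0,0,4,0,0,0,255]'; done; python3 -c "
from h import *
where()"
```

```text
time: 8.27
position: [0.5746, -0.0579, 0.1584]
tool_rot: [0.729, 0.685, -0.001, 0.001]
ft_force: [-3.3, -0.3, 13.0]
grip_width: 0.0007
grip_force: 6.4
t 8.2667 jig y-from-pivot 23.145121710500497 off 0.5638352318266066 tip 133.416067306558 F [-3.3 -0.3 13. ] q [-0.29  0.58  1.64 -0.    0.92 -0.23]
```

```bash
python3 -m crank '[0,0,1,0,0,0,255, 0,0,2,0,0,0,255, 0,0,3,0,0,0,255, 0,0,3,0,0,0,255, 0,0,3,0,0,0,255]'; python3 -c "
from h import *
where()"; python3 -m crank '[0,0,-10,0,0,0,255, 0,0,-45,0,0,0,255, 0,0,-85,0,0,0,255, 0,0,-125,0,0,0,255, 0,0,-150,0,0,0,255]'; python3 -m crank '[40,-40,0,0,0,0,255, 40,-80,0,0,0,0,255, 40,-120,0,0,0,0,255, 40,-150,0,0,0,0,255, 40,-150,0,0,0,0,255]'
python3 -c "
from h import *
where()
from rig import robot
import cv2
a=robot.camera('side')['pixels'][150:300,150:270,::-1];b=robot.camera('top')['pixels'][200:320,200:360,::-1]
b=cv2.resize(b,(400,300),interpolation=3);a=cv2.resize(a,(400,500),interpolation=3)
cv2.imwrite('pics/s4.png',np.hstack([a,np.vstack([b,np.zeros((200,400,3),np.uint8)])]))"
```

```text
time: 8.68
position: [0.5747, -0.0579, 0.1579]
tool_rot: [0.729, 0.685, -0.0, 0.002]
ft_force: [-7.3, 0.3, 27.0]
grip_width: 0.0004
grip_force: 13.6
t 8.6833 jig y-from-pivot 23.122439788951464 off 0.4913835379046479 tip 132.93840328396354 F [-7.3  0.3 27. ] q [-0.29  0.58  1.64 -0.    0.92 -0.23]
time: 9.1
position: [0.5756, -0.0578, 0.3073]
tool_rot: [0.729, 0.684, 0.001, 0.002]
ft_force: [0.3, 0.3, -0.3]
grip_width: 0.0004
grip_force: 0.0
time: 9.52
position: [0.417, -0.0051, 0.3014]
tool_rot: [0.729, 0.685, -0.004, -0.006]
ft_force: [-0.7, -0.4, -0.6]
grip_width: 0.0004
grip_force: 0.0
t 9.5167 jig y-from-pivot 65.91764020545769 off 161.12595622235645 tip 276.3532769579874 F [-0.7 -0.4 -0.6] q [-0.28  0.17  1.84 -0.    1.14 -0.22]
```

View pics/s4.png

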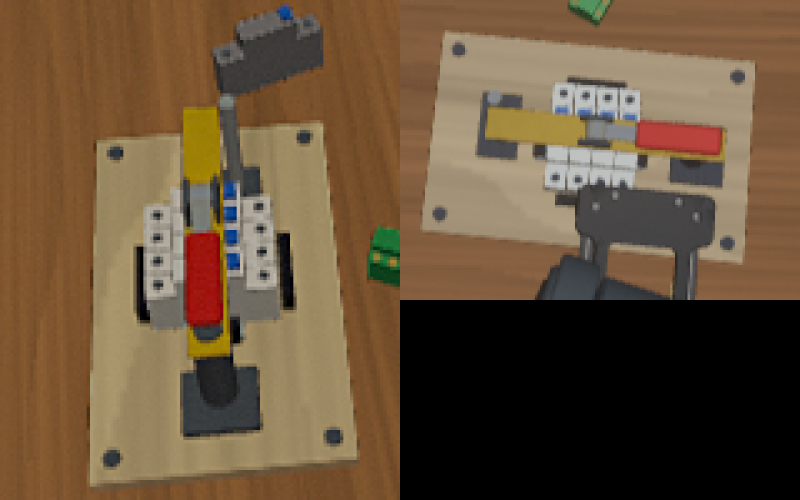

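The lever lies flat along the strap, from (205,235) to (205,320) in the left crop. The strap is square at its pin, the row is in place and the gripper is clear. I let the arm settle and hand in.

```bash
python3 -m crank '[0,0,0,0,0,0,255, 0,0,0,0,0,0,255, 0,0,0,0,0,0,255, 0,0,0,0,0,0,255, 0,0,0,0,0,0,255]'; python3 -c "
from rig import robot
print(robot.hand_in())"
```

```text
time: 10.03
position: [0.4282, -0.0079, 0.3034]
tool_rot: [0.729, 0.684, -0.0, -0.0]
ft_force: [-0.2, -0.5, 0.4]
grip_width: 0.0006
grip_force: 0.0
the job is handed in; nothing more can be done
None
```

I pushed the strap round until it stopped square over the row, then pushed the cam lever down to its limit; the final pictures show the breakers still in place and the arm clear, and the job was handed in at about 10 s (no verdict was returned).

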